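# Put the spice jars away in the catch-lid storage tin

### The job

Put all the loose spice jars away in the sage-green storage tin: squeeze the two orange buttons on its lid together to free the catches, lift the lid off and lay it right way up on the worktop. Then stand every jar upright inside; how full the tin already is cannot be told beforehand, so lower each glass jar until you feel it touch and only then let go, neither dropping it nor pressing it hard. When all are in, put the lid back on, fully down with both catches sprung out again, and leave the honey jar, the mug and the tea caddy where they stand.

Things in the scene. Friction and masses are not known exactly. Their poses are not given: they have to be found in the camera images.
- tin: sage-green metal storage tin, fixed, outside 132 x 252 x 150 mm (its x, y, z), walls 4 mm, inside 124 x 244 mm. Origin: centre of the underside; x runs the short way, y the long way, z up. In it lies a level, firm layer of cartons (gives 1 to 2 mm) filling its whole plan, its top anywhere from 93 to 125 mm below the rim (unknown, differs each start); the jars stand on it
- tin_rim (a point): centre of the tin's mouth, at rim height (150 mm above the tin's origin), axes as the tin's. In the middle of each long wall a steel keeper 34 mm long sticks 6 mm inward, from 1 to 7 mm below the rim; the lid's catches hook under it. The worktop to the right of the tin (towards world -y) is clear, with room for the lid laid lengthways away from the robot
- lid: sage-green lift-off lid, 151 x 271 mm, 0.38 kg, loose, latched on the tin at the start. Origin: centre of the plane that rests on the rim (at point tin_rim when fully on; 18 mm above the worktop when laid on it); x the short way, y the long way, z up; fits either way round. Its flared skirt centres it from about 5 mm off. Flat top 30 mm above the origin; hollow: jars may reach 20 mm above the rim
- lid_grip (a point): point midway between the buttons, 54 mm above the lid's origin, 24 mm above its flat top: pinch here, closing the fingers along the lid's x axis. The buttons sit on the two long sides of a steel block 26 x 60 mm, 42 mm tall. The catches hang inside the lid and do not snap in by pushing: keep the buttons squeezed while refitting, then let go
- button_a (a joint): orange button on the block's side towards the lid's -x: 0 = out (catch hooked out), 0.010 m = fully in (catch free). Spring 2.5 N at rest, 7.5 N fully in. Outer faces of the two buttons are 62 mm apart when out, 42 mm when both are in; each face is 36 mm long, from 6 to 40 mm above the lid's flat top
- button_b (a joint): the same for the button on the lid's +x side
- jar_red_wide: spice jar with wide red screw cap, clear glass, 44 mm diameter, 106 mm tall, 0.11 kg or so, standing loose on the worktop to the robot's left; may be absent (then None). Origin at the centre of its underside, z up its axis. Can be gripped by the cap from above
- jar_red_slim: spice jar with red screw cap, clear glass, 41 mm diameter, 109 mm tall, 0.11 kg or so, standing loose on the worktop to the robot's left; may be absent (then None). Origin at the centre of its underside, z up its axis. Can be gripped by the cap from above
- jar_green: spice jar with green screw cap, 44 mm diameter, 99 mm tall, 0.11 kg or so, standing loose on the worktop to the robot's left; may be absent (then None). Origin at the centre of its underside, z up its axis. Can be gripped by the cap from above
- jar_black: spice jar with black screw cap, 40 mm diameter, 105 mm tall, 0.11 kg or so, standing loose on the worktop to the robot's left; may be absent (then None). Origin at the centre of its underside, z up its axis. Can be gripped by the cap from above
- honey: bystander: honey jar with green lid, 65 mm diameter, 114 mm tall, behind the tin; origin at the centre of its underside; not to be moved
- mug: bystander: white mug, 100 mm tall, behind the tin; origin at its underside; not to be moved
- tea: bystander: white tea caddy with a knob on its lid, 87 mm diameter, 105 mm tall, behind the tin; origin at the centre of its underside; not to be moved
Things that resemble listed ones, but are neither listed nor needed, are in the scene too. Leave any blue look-alike of the jar_green alone.

How it is judged:
On the way, in this order (a step that is already met when the one before it is completed fails the run):
1. the lid, freed by squeezing its buttons, lies right way up on the worktop beside the tin, let go (height (world z) of lid below 0.06 m and angle between lid's own z axis and vertical below 0.25 rad and linear speed of lid below 0.02 m/s and contact force between lid and the fingers below 0.1 N), for 0.2 s.
2. every jar stands upright in the tin, let go (x of jar_red_wide in the frame of tin between -0.06 and 0.06 m and y of jar_red_wide in the frame of tin between -0.12 and 0.12 m and z of jar_red_wide in the frame of tin between 0.012 and 0.075 m and angle between each of jar_red_wide, jar_red_slim, jar_green, jar_black's own z axis and vertical below 0.15 rad and linear speed of each of jar_red_wide, jar_red_slim, jar_green, jar_black below 0.02 m/s and contact force between each of jar_red_wide, jar_red_slim, jar_green, jar_black and the fingers below 0.1 N and x of jar_red_slim in the frame of tin between -0.06 and 0.06 m and y of jar_red_slim in the frame of tin between -0.12 and 0.12 m and z of jar_red_slim in the frame of tin between 0.012 and 0.075 m and x of jar_green in the frame of tin between -0.06 and 0.06 m and y of jar_green in the frame of tin between -0.12 and 0.12 m and z of jar_green in the frame of tin between 0.012 and 0.075 m and x of jar_black in the frame of tin between -0.06 and 0.06 m and y of jar_black in the frame of tin between -0.12 and 0.12 m and z of jar_black in the frame of tin between 0.012 and 0.075 m), for 0.3 s.
At the end, for the whole second after the job is handed in: The lid is fully on the tin (its origin within 6 mm of the centre of the rim, level within 2 degrees) with both buttons out (within 2.5 mm), and every jar stands inside the tin within 8 degrees of upright, released and at rest (all of step 2 and distance between lid and tin_rim below 0.006 m and angle between the y axis of lid and the y axis of tin, either way round below 0.06 rad and angle between lid's own z axis and vertical below 0.04 rad and value of joint each of button_a, button_b below 0.0025 m and linear speed of lid below 0.02 m/s); the robot touches nothing.
It fails at once if a jar is let fall inside the tin (drops freely at over 0.6 m/s, that is from about 18 mm or more) ((x of jar_red_wide in the frame of tin between -0.06 and 0.06 m and y of jar_red_wide in the frame of tin between -0.12 and 0.12 m and z of jar_red_wide in the frame of tin between 0 and 0.14 m and linear speed of jar_red_wide above 0.6 m/s and contact force between jar_red_wide and the fingers below 0.05 N and contact force between jar_red_wide and tin below 0.05 N) or (x of jar_red_slim in the frame of tin between -0.06 and 0.06 m and y of jar_red_slim in the frame of tin between -0.12 and 0.12 m and z of jar_red_slim in the frame of tin between 0 and 0.14 m and linear speed of jar_red_slim above 0.6 m/s and contact force between jar_red_slim and the fingers below 0.05 N and contact force between jar_red_slim and tin below 0.05 N) or (x of jar_green in the frame of tin between -0.06 and 0.06 m and y of jar_green in the frame of tin between -0.12 and 0.12 m and z of jar_green in the frame of tin between 0 and 0.14 m and linear speed of jar_green above 0.6 m/s and contact force between jar_green and the fingers below 0.05 N and contact force between jar_green and tin below 0.05 N) or (x of jar_black in the frame of tin between -0.06 and 0.06 m and y of jar_black in the frame of tin between -0.12 and 0.12 m and z of jar_black in the frame of tin between 0 and 0.14 m and linear speed of jar_black above 0.6 m/s and contact force between jar_black and the fingers below 0.05 N and contact force between jar_black and tin below 0.05 N)).
It fails at once if a jar is pressed onto the tin or what lies in it with more than 40 N (contact force between any of jar_red_wide, jar_red_slim, jar_green, jar_black and tin above 40 N).
It fails at once if a bystander (honey jar, mug, tea caddy) is moved by more than 3 cm (distance of any of honey, mug, tea from where it was at the start of the episode above 0.03 m).
Of jar_red_wide, jar_red_slim, jar_green, jar_black only 3 to 4 are there at a start; the rules pass over those that are not, and their reading is None.
At some moment in a run one of lid may be knocked a few centimetres aside while the robot is not near it.
It also fails if it takes over 200 s, if anything falls off the work surface, if the arm or the gripper's body presses on something with over 40 N, if the wrist force passes 120 N, or if a joint passes its speed limit or range.

### The arm

A 6-joint arm with a two-finger parallel gripper is mounted at the origin on a cart in front of the work surface, level with it; the furniture and walls round the work are solid. World frame = base frame: x ahead of the robot, y to its left, z up, the work surface at z = 0. Lengths are in m, angles in rad, forces in N, time in s.
With the tool pointing down it reaches from about 0.35 to 0.85 m from the base axis. Payload 8.1 kg.
Tool frame: the origin (TCP) lies where the fingers leave the gripper's body, on its centre line; the fingertips stand 84 mm ahead of it and the grasp point (between the pads) lies 65 mm ahead of it; z points along the fingers, y is the line along which they close (so a half turn about z gives the same grasp; the last joint's range is limited). The gripper opens to 93 mm and grips with 3 to 60 N. Pads are 15 mm wide; open, the fingers measure 128 mm over their backs; the gripper's body (75 mm by 188 mm) begins 65 mm behind the grasp point.
Start: joints at [1.076, 0.13, 1.488, -0, 1.523, -0.085], TCP at [0.239, 0.55, 0.303] pointing down, gripper open.
Joint ranges: [-2.96, 2.96], [-0.89, 2.26], [0.02, 2.5], [-1.34, 4.48], [0, 2.73], [-2.66, 2.66]. Speed limits (rad/s): [2.39, 2.39, 2.79, 3.14, 3.14, 3.14].

### API

Orientations are given as a rotation vector (axis times angle).
In Python, from plant import robot gives the robot as it stands.
- The arm moves only by the shell command python3 -m jog 'ROWS' [FORCE]. ROWS is text: rows parted by semicolons, each of 5 numbers parted by spaces: the opening, from 0 (shut) to 1 (fully open), then the shift along the tool's x, y, z in m, then the turn about the tool's z in degrees. A call has 1 to 10 rows; each row shifts and turns the commanded pose from where the row before left it, along the tool's axes as they then stand; what a row does not reach is not made up. A row lasts 1/12 s, in which the tool goes at most 41.7 mm and 7.16 degrees, less where a joint would pass 70% of its speed; a pose out of reach is approached as far as the arm can. A call with a gripper value outside its range is refused whole. The fingers move at their own pace and stop on an object; FORCE is the grip in N (left out, the last holds). Time passes only in rows, so rows that do not move let the fingers close. It gives the time, the measured TCP pose, the force, the opening and the grip force at its end, in the units of the state.
- robot.read_state(): the state, without advancing time (a new reading comes with each control period).
- robot.read_camera(name): name is "scene" or "top" or "wrist"; returns a dict with "color" (400x640x3 uint8, red, green, blue), "intrinsics" (3x3 intrinsics, pixels), "pose" (4x4, takes a point from camera to world coordinates); the wrist camera has in their place "tool_from_camera" (4x4, takes a point from camera to tool coordinates, whose origin is the TCP and whose axes are the flange's). Camera axes: x right, y down, z forward; pixel columns grow to the right and rows downward; lengths in m; the calibration is good to about 2 mm. A picture is of the moment at which its call begins: read the wrist's pose just before it. There is no depth.
- robot.close_job(): hands the job in; it is judged then, once.
The state is a dict: "t": time; "q": joint angles; "dq": joint speeds; "joint_torque": joint torques, N m; "tool_pos": TCP position; "orientation": TCP orientation; "force": force on the tool from outside, world axes, zero at the start; "wrist_torque": the same for the moment, N m; "opening": finger opening in m; "gripper_force": force on a finger pad.
Only numpy, scipy, OpenCV 4.12 (cv2) and the standard library are available. Lean on these libraries where they do the work, as an engineer would, in place of code of your own. Each camera call takes 0.05 s, during which the arm holds its last target. There are 200 camera calls.

## Working session

There is one attempt and no reset: what is moved stays moved. The work goes in short steps, Python scripts to look and compute and a shell command to move; the robot and the scene stay as the last step left them, time stands still between calls to the robot, and variables do not carry over. Pictures are saved under pics/ and viewed, at most 14 in all, crops included, and the job is handed in when it is done.

```bash
ls; mkdir -p pics; cat > h.py <<'E'
from plant import robot
import numpy as np, cv2
from scipy.spatial.transform import Rotation as R
def snap(n,f):
    s=robot.read_state(); c=robot.read_camera(n); cv2.imwrite('pics/'+f,c['color'][:,:,::-1])
    if 'pose' not in c:
        T=np.eye(4);T[:3,:3]=R.from_rotvec(s['orientation']).as_matrix();T[:3,3]=s['tool_pos'];c['pose']=T@c['tool_from_camera']
    np.savez('pics/'+f[:-4],K=c['intrinsics'],P=c['pose'])
    return c
def px(f,u,v,z):
    d=np.load('pics/'+f+'.npz');r=d['P'][:3,:3]@np.linalg.solve(d['K'],[u,v,1]);o=d['P'][:3,3]
    return o+r*(z-o[2])/r[2]
def proj(f,p):
    d=np.load('pics/'+f+'.npz');q=d['K']@(d['P'][:3,:3].T@(np.array(p)-d['P'][:3,3]));return q[:2]/q[2]
def st():
    s=robot.read_state();M=R.from_rotvec(s['orientation']).as_matrix()
    return s,M
def to(x,y):
    "tool-axes shift to bring the tool axis to world x,y"
    s,M=st();return M.T@(np.array([x,y,s['tool_pos'][2]])-s['tool_pos'])
E
python3 - <<'E'
from h import *
for n in('top','scene','wrist'):
    c=snap(n,n+'0.png'); print(n,c['pose'].round(3).tolist(),c['intrinsics'].tolist())
s,M=st();print({k:np.round(v,3) for k,v in s.items()},M.round(3))
E
```

```text
pics
top [[-0.007, -0.989, 0.145, 0.373], [-1.0, 0.009, 0.015, 0.13], [-0.016, -0.145, -0.989, 1.26], [0.0, 0.0, 0.0, 1.0]] [[456.71715271432885, 0.0, 319.1256893565957], [0.0, 456.71715271432885, 200.1714755104371], [0.0, 0.0, 1.0]]
scene [[0.46, -0.656, 0.598, 0.041], [-0.887, -0.325, 0.326, -0.15], [-0.02, -0.681, -0.732, 0.778], [0.0, 0.0, 0.0, 1.0]] [[390.0059359033789, 0.0, 320.13103407132905], [0.0, 390.0059359033789, 201.94887094989477], [0.0, 0.0, 1.0]]
wrist [[0.399, 0.889, 0.227, 0.177], [0.917, -0.386, -0.101, 0.577], [-0.002, 0.248, -0.969, 0.385], [0.0, 0.0, 0.0, 1.0]] [[333.08884027718597, 0.0, 321.6494387361993], [0.0, 333.08884027718597, 199.12954219953392], [0.0, 0.0, 1.0]]
{'t': np.float64(0.15), 'q': array([ 1.076,  0.131,  1.489,  0.   ,  1.523, -0.085]), 'dq': array([ 0.   , -0.003, -0.003, -0.002,  0.001, -0.   ]), 'joint_torque': array([ 1.0000e-03, -5.6048e+01, -4.9233e+01,  7.7000e-02,  3.1000e-02,
       -0.0000e+00]), 'tool_pos': array([0.239, 0.55 , 0.302]), 'orientation': array([-6.390e-01, -3.075e+00,  2.000e-03]), 'force': array([-0.328,  0.49 , -0.915]), 'wrist_torque': array([-0.011,  0.003, -0.009]), 'gripper_force': np.float64(0.0), 'opening': np.float64(0.093)} [[-0.917  0.398 -0.001]
 [ 0.398  0.917 -0.001]
 [ 0.    -0.001 -1.   ]]
```

View pics/top0.png

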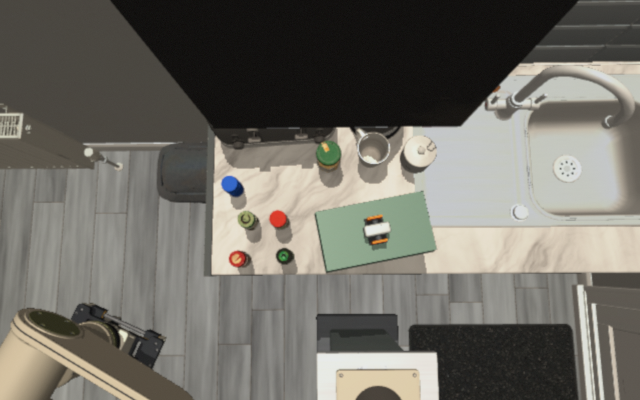

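View pics/scene0.png

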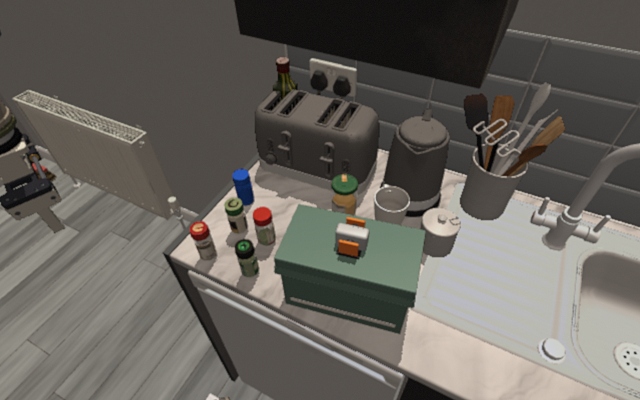

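```bash
python3 - <<'E'
import cv2
a=cv2.imread('pics/top0.png')[140:280,205:450];b=cv2.imread('pics/scene0.png')[150:330,170:440]
a=cv2.resize(a,(540,309),interpolation=3)
b=cv2.resize(b,(432,288),interpolation=3)
import numpy as np
o=np.zeros((600,540,3),'u1');o[:309]=a;o[309:597,:432]=b
cv2.imwrite('pics/crop1.png',o)
E
```

```text
(no output)
```

View pics/crop1.png

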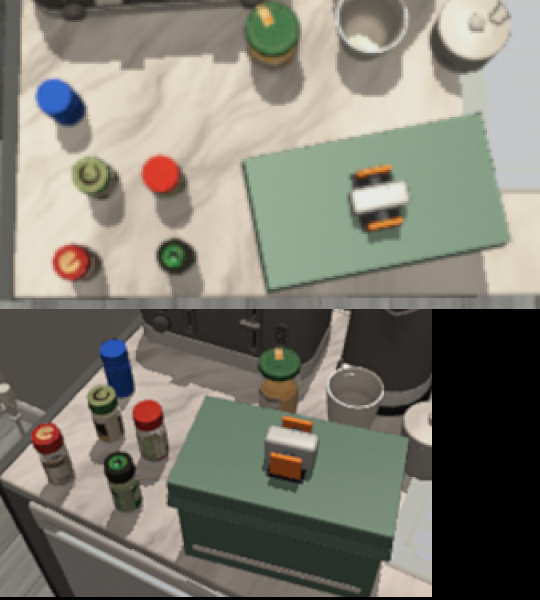

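```bash
python3 - <<'E'
from h import *
im=cv2.imread('pics/top0.png');hsv=cv2.cvtColor(im,cv2.COLOR_BGR2HSV)
print('lid hsv',hsv[210,350],hsv[245,350])
h0=hsv[245,350].astype(int)
m=cv2.inRange(hsv,np.array([h0[0]-12,h0[1]-40,h0[2]-40]).clip(0),h0+np.array([12,40,60]))
m=cv2.morphologyEx(m,cv2.MORPH_OPEN,np.ones((3,3)))
cs,_=cv2.findContours(m,0,2);c=max(cs,key=cv2.contourArea);c=cv2.convexHull(c)
r=cv2.minAreaRect(c);print(r)
W=np.array([px('top0',u,v,.18) for u,v in c[:,0]],np.float32)[:,:2]
r=cv2.minAreaRect(W*1000);print('lid world',r)
o=cv2.inRange(hsv,(3,150,120),(18,255,255));o[:,:355]=0;o[:,400:]=0
vs,us=np.nonzero(o);print('buttons',us.mean(),vs.mean(),px('top0',us.mean(),vs.mean(),.204+.016))
for nm,u,v,z in(('redA',278,219,.106),('redB',238,259,.107),('green',247,219,.099),('black',284,256,.105),('blue',232,186,.1)):
    print(nm,hsv[v,u],px('top0',u,v,z).round(3))
    x=hsv[v-14:v+15,u-14:u+15]
    if 'red' in nm:
        mm=((x[...,0]<8)|(x[...,0]>172))&(x[...,1]>150)&(x[...,2]>70)
        a,b=np.nonzero(mm);print(' seg',u-14+b.mean(),v-14+a.mean(),np.ptp(b),np.ptp(a))
for n,(u,v) in dict(honey=(328,155),mug=(372,150),tea=(420,154)).items(): print(n,px('top0',u,v,.1).round(3))
E
```

```text
lid hsv [ 57  39 169] [ 59  38 169]
((375.5384826660156, 230.1923065185547), (60.20765686035156, 111.19784545898438), 78.69007110595703)
lid world ((459.321533203125, 13.057022094726562), (142.11289978027344, 264.6260070800781), 10.80377197265625)
buttons 377.02298850574715 230.44827586206895 [0.45458211 0.01490996 0.22      ]
redA [  3 204 214] [0.495 0.253 0.106]
 seg 277.5747663551402 218.63084112149534 15 16
redB [ 14 132 217] [0.394 0.353 0.107]
 seg 238.13492063492063 258.3015873015873 16 15
green [ 32  87 158] [0.496 0.333 0.099]
black [ 61  89 109] [0.401 0.237 0.105]
blue [109 188 201] [0.582 0.373 0.1  ]
honey [0.662 0.124 0.1  ]
mug [0.674 0.009 0.1  ]
tea [ 0.662 -0.115  0.1  ]
```

```bash
python3 -m jog '1 0 0 -0.03 0; 1 -0.0257 -0.0253 -0.006 0;1 -0.0257 -0.0253 -0.006 0;1 -0.0257 -0.0253 -0.006 0;1 -0.0257 -0.0253 -0.006 0;1 -0.0257 -0.0253 -0.006 0;1 -0.0257 -0.0253 -0.006 0;1 -0.0257 -0.0253 -0.006 0;1 -0.0257 -0.0253 -0.006 0'
python3 -m jog '1 -0.0257 -0.0253 -0.006 0;1 -0.0257 -0.0253 -0.006 0;1 -0.0257 -0.0253 -0.006 0;1 -0.0257 -0.0253 -0.006 0;1 -0.0257 -0.0253 -0.006 0;1 -0.0257 -0.0253 -0.006 0;1 -0.0257 -0.0253 -0.006 0;1 -0.0257 -0.0253 0 0'
python3 -m jog '1 0 0 0 7;1 0 0 0 7;1 0 0 0 7;1 0 0 0 7;1 0 0 0 7;1 0 0 0 7;1 0 0 0 7;1 0 0 0 7;1 0 0 0 0;1 0 0 0 0'
python3 - <<'E'
from h import *
s,M=st();print(s['tool_pos'],M.round(3).tolist(),s['t'],s['q'].round(2));snap('wrist','w1.png')
for p in([.455,.0145,.222],[.455,.0145,.15]): print(proj('w1',p))
E
```

```text
t: 0.9
tool_pos: [0.347, 0.2811, 0.3808]
orientation: [-0.639, -3.076, 0.0]
force: [0.5, -0.3, -0.0]
opening: 0.093
gripper_force: 0.0
t: 1.57
tool_pos: [0.4553, 0.0134, 0.424]
orientation: [0.639, 3.074, 0.001]
force: [0.4, 0.5, -0.2]
opening: 0.0931
gripper_force: 0.0
t: 2.4
tool_pos: [0.4548, 0.0152, 0.4225]
orientation: [-2.004, -2.419, 0.0]
force: [0.5, 0.3, -0.8]
opening: 0.0932
gripper_force: 0.0
[0.45483023 0.01521994 0.42253887] [[-0.186, 0.982, -0.0], [0.982, 0.186, 0.0], [0.0, -0.0, -1.0]] 2.4 [-0.08 -0.28  1.66 -0.    1.76 -0.27]
[321.37083108 194.60752095]
[321.44911919 178.9737775 ]
```

View pics/w1.png

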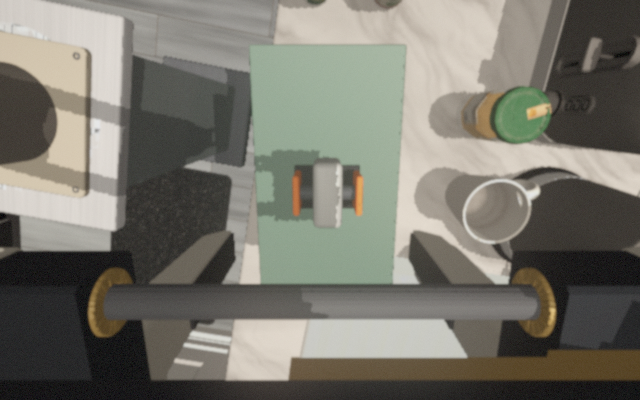

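```bash
python3 - <<'E'
from h import *
im=cv2.imread('pics/w1.png');hsv=cv2.cvtColor(im,cv2.COLOR_BGR2HSV)
o=cv2.inRange(hsv,(3,150,100),(18,255,255));o[260:]=0;o[:,:280]=0;o[:,380:]=0
for sl in(slice(0,325),slice(325,640)):
    mm=o.copy();k=np.zeros_like(o);k[:,sl]=o[:,sl];v,u=np.nonzero(k);print(u.min(),u.max(),u.mean(),v.min(),v.max(),px('w1',u.mean(),v.mean(),.22))
g=px('w1',250,45,.18),px('w1',406,45,.18),px('w1',327,200,.222);print(g)
p,q=px('w1',250,45,.18),px('w1',258,240,.18);print(np.degrees(np.arctan2(*(p-q)[:2])))
p,q=px('w1',406,45,.18),px('w1',394.5,240,.18);print(np.degrees(np.arctan2(*(p-q)[:2])))
E
```

```text
293 299 296.005076142132 175 213 [0.43306652 0.01020519 0.22      ]
355 360 357.16326530612247 176 212 [0.48615987 0.01951127 0.22      ]
(array([0.36785283, 0.12882976, 0.18      ]), array([0.50599097, 0.15498246, 0.18      ]), array([0.46076596, 0.01063091, 0.222     ]))
-10.207469533907432
-10.67009481845391
```

```bash
python3 -m jog '1 -0.001 0.005 0.03 0;1 0 0 0.03 0;1 0 0 0.03 0;1 0 0 0.03 0;1 0 0 0.02 0;1 0 0 0.013 0;1 0 0 0 0;1 0 0 0 0'
python3 -m jog '0 0 0 0 0;0 0 0 0 0;0 0 0 0 0;0 0 0 0 0;0 0 0 0 0;0 0 0 0 0;0 0 0 0 0;0 0 0 0 0' 35
```

```text
t: 3.12
tool_pos: [0.4597, 0.0152, 0.2694]
orientation: [-2.005, -2.417, 0.001]
force: [0.3, -0.0, 0.3]
opening: 0.0929
gripper_force: 0.0
t: 3.78
tool_pos: [0.4602, 0.0151, 0.2702]
orientation: [2.008, 2.415, 0.001]
force: [-0.3, 0.3, 2.6]
opening: 0.0443
gripper_force: 6.9
```

```bash
python3 -m jog '0 0 0 0 0;0 0 0 0 0;0 0 0 0 0;0 0 0 0 0;0 0 0 0 0;0 0 0 0 0'
python3 -m jog '0 0 0 -0.005 0;0 0 0 -0.01 0;0 0 0 -0.015 0;0 0 0 -0.02 0;0 0 0 -0.02 0;0 0 0 -0.02 0;0 0 0 0 0'; python3 -c "
from h import *
s,M=st();print(M.round(3).tolist());snap('scene','s1.png')"
```

```text
t: 4.28
tool_pos: [0.4601, 0.0151, 0.2704]
orientation: [2.008, 2.415, 0.0]
force: [-2.2, -0.2, 6.1]
opening: 0.0403
gripper_force: 35.0
t: 4.87
tool_pos: [0.4612, 0.0151, 0.3644]
orientation: [2.005, 2.412, 0.006]
force: [0.1, 1.1, -2.9]
opening: 0.0404
gripper_force: 35.0
[[-0.183, 0.983, 0.006], [0.983, 0.183, -0.0], [-0.002, 0.006, -1.0]]
```

View pics/s1.png

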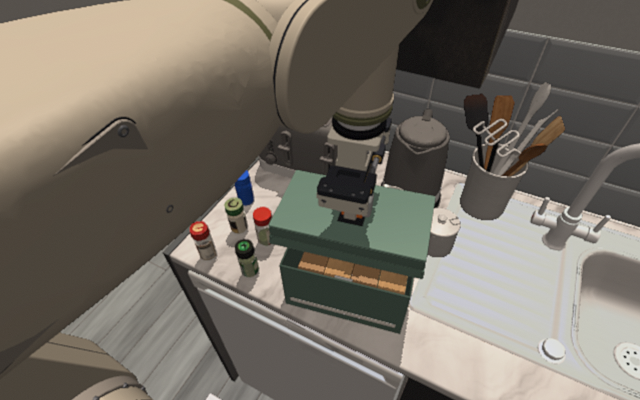

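```bash
python3 - <<'E'
from h import *
for u,v in((440,272),(440,227),(527,200),(415,180),(520,213)): print(u,v,px('top0',u,v,0).round(3))
E
```

```text
440 272 [ 0.358 -0.177  0.   ]
440 227 [ 0.48  -0.183  0.   ]
527 200 [ 0.553 -0.426  0.   ]
415 180 [ 0.612 -0.119  0.   ]
520 213 [ 0.517 -0.404  0.   ]
```

```bash
python3 -m jog '0 -0.02 0 0 0;0 -0.03 0 0 0;0 -0.04 0 0 0;0 -0.04 0 0 0;0 -0.04 0 0 0;0 -0.04 0 0 0;0 -0.04 0 0 0;0 -0.02 0 0 0;0 -0.01 0 0 0;0 0 0 0 0'
python3 -m jog '0 0 0 0 5;0 0 0 0 7;0 0 0 0 7;0 0 0 0 7;0 0 0 0 7;0 0 0 0 7;0 0 0 0 7;0 0 0 0 7;0 0 0 0 7;0 0 0 0 7'
python3 -m jog '0 0 0 0 7;0 0 0 0 7;0 0 0 0 7;0 0 0 0 7;0 0 0 0 4.6;0 0 0 0 0;0 0 0 0 0'
python3 -c "
from h import *
s,M=st();print(M.round(3).tolist(),to(.51,-.26))"
```

```text
t: 5.75
tool_pos: [0.5105, -0.2618, 0.3573]
orientation: [-2.009, -2.411, 0.001]
force: [-0.6, 0.1, -4.0]
opening: 0.0409
gripper_force: 35.0
t: 6.58
tool_pos: [0.511, -0.2581, 0.3589]
orientation: [-3.016, -0.873, 0.001]
force: [0.3, 0.2, -3.8]
opening: 0.0405
gripper_force: 35.0
t: 7.17
tool_pos: [0.5111, -0.2587, 0.3591]
orientation: [-3.141, -0.004, 0.001]
force: [0.4, 0.4, -3.8]
opening: 0.0404
gripper_force: 35.0
[[1.0, 0.003, -0.001], [0.003, -1.0, 0.001], [-0.001, -0.001, -1.0]] [-1.07858088e-03  1.31424472e-03 -3.97938167e-07]
```

```bash
python3 -m jog '0 0 0 0.02 0;0 0 0 0.03 0;0 0 0 0.03 0;0 0 0 0.03 0;0 0 0 0.03 0;0 0 0 0.03 0;0 0 0 0.02 0;0 0 0 0.015 0;0 0 0 0.007 0;0 0 0 0 0'
python3 -m jog '0 0 0 0.003 0;0 0 0 0.002 0;0 0 0 0 0;0 0 0 0 0'
```

```text
t: 8.0
tool_pos: [0.51, -0.2589, 0.1455]
orientation: [-3.139, -0.002, 0.005]
force: [0.3, -0.2, -4.0]
opening: 0.0405
gripper_force: 35.0
t: 8.33
tool_pos: [0.5116, -0.2604, 0.1438]
orientation: [3.141, -0.002, 0.002]
force: [-0.1, 0.4, -4.4]
opening: 0.0409
gripper_force: 35.0
```

```bash
python3 -m jog '0 0 0 0.003 0;0 0 0 0.002 0;0 0 0 0 0'
python3 -m jog '0 0 0 0.002 0;0 0 0 0 0'
```

```text
t: 8.58
tool_pos: [0.5119, -0.2606, 0.1398]
orientation: [3.14, -0.002, 0.003]
force: [-3.3, 2.3, 8.9]
opening: 0.0407
gripper_force: 35.0
t: 8.75
tool_pos: [0.512, -0.2607, 0.1397]
orientation: [3.14, -0.002, 0.003]
force: [-11.3, 6.7, 25.0]
opening: 0.041
gripper_force: 35.0
```

```bash
python3 -m jog '0 0 0 -0.002 0;0 0 0 0 0;0.5 0 0 0 0;1 0 0 0 0;1 0 0 0 0;1 0 0 0 0;1 0 0 0 0;1 0 0 0 0'
python3 -m jog '1 0 0 -0.01 0;1 0 0 -0.03 0;1 0 0 -0.04 0;1 0 0 -0.04 0;1 0 0 -0.04 0;1 0 0 -0.04 0;1 0 0 -0.02 0;1 0 0 0 -7;1 0 0 0 -7;1 0 0 0 -7'
python3 -m jog '1 0 0 0 -7;1 0 0 0 -7;1 0 0 0 -7;1 0 0 0 -7;1 0 0 0 -7;1 0 0 0 -7;1 0 0 0 -7;1 0 0 0 -7;1 0 0 0 -7;1 0 0 0 -7'
python3 -m jog '1 0 0 0 -7;1 0 0 0 -2.6;1 0 0 0 0'
python3 -c "
from h import *
s,M=st();print(M.round(3).tolist(),to(.456,-.0),to(.43,.28));snap('wrist','w2.png')"
```

```text
t: 9.42
tool_pos: [0.5114, -0.2603, 0.138]
orientation: [3.141, -0.002, 0.001]
force: [0.2, 0.1, 0.3]
opening: 0.075
gripper_force: 0.0
t: 10.25
tool_pos: [0.5113, -0.2602, 0.3594]
orientation: [3.086, 0.579, 0.002]
force: [-0.4, 0.4, 0.1]
opening: 0.0926
gripper_force: 0.0
t: 11.08
tool_pos: [0.5111, -0.2601, 0.3584]
orientation: [2.196, 2.246, 0.0]
force: [1.2, -0.7, 0.4]
opening: 0.0927
gripper_force: 0.0
t: 11.33
tool_pos: [0.5111, -0.2601, 0.3584]
orientation: [2.005, 2.418, 0.0]
force: [-0.0, -0.3, 0.5]
opening: 0.0926
gripper_force: 0.0
[[-0.185, 0.983, 0.0], [0.983, 0.185, -0.0], [-0.0, 0.0, -1.0]] [ 2.65807922e-01 -6.05821833e-03 -8.49868163e-05] [ 5.45790463e-01  2.01290050e-02 -1.63463852e-04]
```

```bash
python3 -m jog '1 0.03 -0.001 -0.01 0;1 0.04 -0.001 -0.01 0;1 0.04 -0.001 -0.01 0;1 0.04 -0.001 -0.01 0;1 0.04 -0.001 -0.02 0;1 0.04 -0.001 -0.02 0;1 0.035 0 -0.01 0;1 0 0 0 0;1 0 0 0 0' | head -2
python3 -c "
from h import *
snap('wrist','w3.png');s,M=st();print(s['tool_pos'])"
python3 -m jog '1 0.03 0.002 0 0;1 0.04 0.003 0 0;1 0.04 0.003 0 0;1 0.04 0.003 0 0;1 0.04 0.003 0 0;1 0.04 0.003 0 0;1 0.04 0.003 0 0;1 0.01 0.002 0 0;1 0 0 0 0;1 0 0 0 0' | head -2
python3 -c "
from h import *
snap('wrist','w4.png');s,M=st();print(s['tool_pos'])
snap('top','top1.png')
a=cv2.imread('pics/w3.png');b=cv2.imread('pics/w4.png');t=cv2.imread('pics/top1.png')
cv2.imwrite('pics/c34.png',np.hstack([a[:300,120:520],b[:300,120:520]]))"
```

```text
t: 12.13
tool_pos: [0.4579, -0.0045, 0.4466]
[ 0.45796001 -0.00569317  0.44542669]
t: 13.02
tool_pos: [0.4291, 0.2723, 0.4438]
[0.42923573 0.27172921 0.44420934]
```

View pics/c34.png

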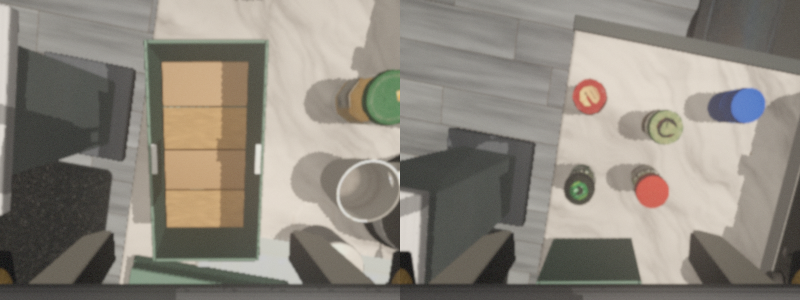

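View pics/top1.png

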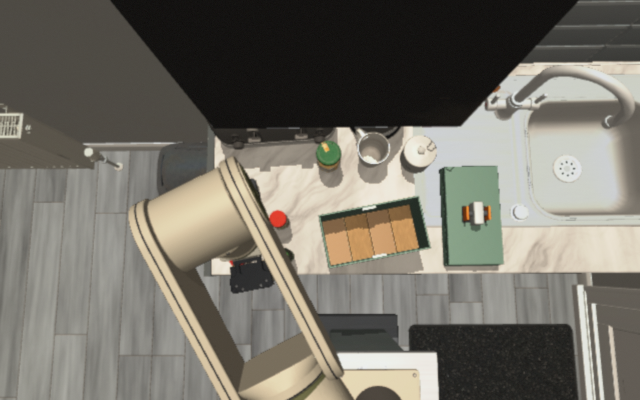

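```bash
python3 - <<'E'
from h import *
c=np.array([px('w3',u+120,v,.15) for u,v in((146,41),(267,41),(258,258),(154,260))]);print(c.round(4),c.mean(0))
for a,b in((0,3),(1,2)):print(np.degrees(np.arctan2(*(c[a]-c[b])[:2])),np.linalg.norm(c[a]-c[b]))
k=(px('w3',154+120,159,.148)+px('w3',257+120,159,.148))/2;print('keep',k)
for n,u,v,z in(('redB',590,96,.107),('green',666,127,.099),('black',578,189,.105),('redA',652,191,.107)):print(n,px('w4',u-280,v,z).round(4))
im=cv2.imread('pics/w4.png');hsv=cv2.cvtColor(im,cv2.COLOR_BGR2HSV)
x=((hsv[...,0]<8)|(hsv[...,0]>172))&(hsv[...,1]>120)&(hsv[...,2]>60)
n,l,s,cc=cv2.connectedComponentsWithStats(x.astype('u1'))
for i in range(1,n):
    if s[i,4]>200: print(s[i],cc[i])
E
```

```text
[[ 0.3758  0.1238  0.15  ]
 [ 0.5004  0.1472  0.15  ]
 [ 0.5466 -0.0945  0.15  ]
 [ 0.421  -0.1206  0.15  ]] [0.46097082 0.01398382 0.15      ]
-10.480347002307157 0.24854312838421638
-10.818925446514475 0.246113642846457
keep [0.46028137 0.01342052 0.148     ]
redB [0.399  0.3562 0.107 ]
green [0.4989 0.3372 0.099 ]
black [0.4036 0.2398 0.105 ]
redA [0.4981 0.2551 0.107 ]
[293  80  33  34 462] [309.2012987   97.05627706]
[356 175  32  32 791] [371.64981037 190.79393173]
```

```bash
python3 -m jog '0.75 -0.015 0.031 0 0;0.75 -0.015 0.032 0.02 0;0.75 0 0 0.04 0;0.75 0 0 0.04 0;0.75 0 0 0.04 0;0.75 0 0 0.04 0;0.75 0 0 0.03 0;0.75 0 0 0.02 0;0.75 0 0 0 0' | head -2
python3 -c "
from h import *
print(to(.4965,.254));s,M=st();print(s['tool_pos']);snap('wrist','w5.png');snap('scene','s5.png');print(proj('s5',[.4965,.254,.107]))
cv2.imwrite('pics/c5.png',np.hstack([cv2.imread('pics/w5.png')[:400,220:520],cv2.resize(cv2.imread('pics/s5.png')[150:350,170:420],(500,400))]))"
```

```text
t: 13.87
tool_pos: [0.4937, 0.252, 0.2093]
[ 1.44426575e-03  3.07720861e-03 -3.04431868e-05]
[0.49373229 0.25202622 0.20926205]
[260.95930163 213.60668252]
```

View pics/c5.png

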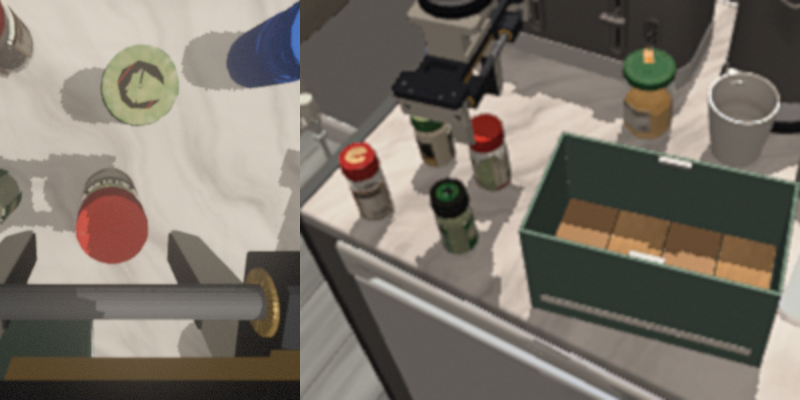

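```bash
python3 - <<'E'
from h import *
p=px('w5',332,227,.107);print(p,to(*p[:2]))
print('diam',np.linalg.norm(px('w5',297,222,.105)-px('w5',368,222,.105)))
print('green',px('w5',360,85,.099),np.linalg.norm(px('w5',322,85,.099)-px('w5',399,85,.099)))
E
```

```text
[0.49855026 0.25628564 0.107     ] [ 2.16150795e-03  2.79766822e-03 -3.99427258e-06]
diam 0.041870593288769575
green [0.49895864 0.33721082 0.099     ] 0.042222174288167984
```

```bash
python3 -m jog '0.75 0.002 0.003 0.02 0;0.75 0 0 0.02 0;0.75 0 0 0.009 0;0.75 0 0 0 0;0.75 0 0 0 0' |head -2
python3 -m jog '0 0 0 0 0;0 0 0 0 0;0 0 0 0 0;0 0 0 0 0;0 0 0 0 0;0 0 0 0 0;0 0 0 0 0' 15
```

```text
t: 14.38
tool_pos: [0.4992, 0.2576, 0.1675]
t: 14.97
tool_pos: [0.4987, 0.2579, 0.1666]
orientation: [2.008, 2.416, 0.001]
force: [-1.0, 0.3, 3.7]
opening: 0.0428
gripper_force: 15.0
```

```bash
python3 -m jog '0 0 0 -0.02 0;0 0 0 -0.03 0;0 0 0 -0.04 0;0 0 0 -0.04 0;0 0 0 -0.04 0;0 0 0 -0.01 0;0 0 0 0 0'
python3 - <<'E'
from h import *
for z in(.02,.025,.03,.035,.04,.045,.05,.055,.06):
    p=[px('w3',u+120,v,z) for u,v in((163,62),(247,61),(244,228),(166,228))]
    print(z,[round(float(np.linalg.norm(p[a]-p[b])),4) for a,b in((0,1),(1,2),(2,3),(3,0))])
s,M=st();print(s['tool_pos'],to(.4763,-.071))
E
```

```text
t: 15.55
tool_pos: [0.4999, 0.2584, 0.3507]
orientation: [2.006, 2.413, 0.011]
force: [0.7, -0.7, -1.1]
opening: 0.0433
gripper_force: 15.0
0.02 [0.1199, 0.2517, 0.126, 0.2502]
0.025 [0.1187, 0.2493, 0.1247, 0.2478]
0.03 [0.1175, 0.2468, 0.1235, 0.2453]
0.035 [0.1163, 0.2443, 0.1223, 0.2429]
0.04 [0.1152, 0.2419, 0.121, 0.2404]
0.045 [0.114, 0.2394, 0.1198, 0.2379]
0.05 [0.1128, 0.2369, 0.1186, 0.2355]
0.055 [0.1116, 0.2344, 0.1173, 0.233]
0.06 [0.1105, 0.232, 0.1161, 0.2306]
[0.49993095 0.25836808 0.35069481] [-0.31951299 -0.08337817 -0.00113471]
```

```bash
python3 -m jog '0 -0.02 -0.005 0 0;0 -0.036 -0.0095 0 0;0 -0.038 -0.01 0 0;0 -0.038 -0.01 0 0;0 -0.038 -0.01 0 0;0 -0.038 -0.01 0 0;0 -0.038 -0.01 0 0;0 -0.038 -0.01 0 0;0 -0.025 -0.006 0 0;0 -0.0105 -0.003 0 0'
python3 -m jog '0 0 0 0 0;0 0 0 0 0;0 0 0 0 0'
python3 - <<'E'
from h import *
s,M=st();print(s['tool_pos'],to(.4763,-.071),M.round(3).tolist())
E
```

```text
t: 16.38
tool_pos: [0.4735, -0.0747, 0.343]
orientation: [-2.01, -2.41, 0.004]
force: [0.3, -0.0, -2.2]
opening: 0.0429
gripper_force: 15.0
t: 16.63
tool_pos: [0.4746, -0.0705, 0.3447]
orientation: [-2.006, -2.415, 0.0]
force: [0.7, -0.4, -1.2]
opening: 0.0426
gripper_force: 15.0
[ 0.47456269 -0.07052377  0.34474011] [-7.86492154e-04  1.62064000e-03 -3.60729951e-06] [[-0.183, 0.983, -0.002], [0.983, 0.183, 0.001], [0.001, -0.002, -1.0]]
```

```bash
python3 -m jog '0 0 0.001 0.02 0;0 0 0 0.03 0;0 0 0 0.03 0;0 0 0 0.02 0;0 0 0 0.01 0;0 0 0 0.006 0;0 0 0 0 0;0 0 0 0 0'
python3 -m jog '0 0 0 0.005 0;0 0 0 0.004 0;0 0 0 0 0'
python3 -m jog '0 0 0 0.003 0;0 0 0 0.003 0;0 0 0 0 0'

```

```text
t: 17.3
tool_pos: [0.4763, -0.071, 0.2311]
orientation: [2.007, 2.416, 0.001]
force: [-0.5, -0.3, -0.3]
opening: 0.0431
gripper_force: 15.0
t: 17.55
tool_pos: [0.4758, -0.0714, 0.2209]
orientation: [2.008, 2.415, 0.0]
force: [-0.6, 0.0, -2.8]
opening: 0.043
gripper_force: 15.0
t: 17.8
tool_pos: [0.4754, -0.0714, 0.2144]
orientation: [-2.008, -2.415, 0.001]
force: [0.3, 1.2, -1.8]
opening: 0.0429
gripper_force: 15.0
```

```bash
cat > ck.py <<'E'
from plant import robot;import sys
s=robot.read_state();print(s['tool_pos'].round(4),s['force'].round(1));sys.exit(s['force'][2]>4)
E
k="python3 ck.py"
python3 -m jog '0 0 0 0.003 0;0 0 0 0.002 0;0 0 0 0 0'>/dev/null; $k &&
python3 -m jog '0 0 0 0.003 0;0 0 0 0 0'>/dev/null && $k &&
python3 -m jog '0 0 0 0.002 0;0 0 0 0 0'>/dev/null && $k &&
python3 -m jog '0 0 0 0.002 0;0 0 0 0 0'>/dev/null && $k &&
python3 -m jog '0 0 0 0.002 0;0 0 0 0 0'>/dev/null && $k &&
python3 -m jog '0 0 0 0.002 0;0 0 0 0 0'>/dev/null && $k &&
python3 -m jog '0 0 0 0.002 0;0 0 0 0 0'>/dev/null && $k &&
python3 -m jog '0 0 0 0.002 0;0 0 0 0 0'>/dev/null && $k &&
python3 -m jog '0 0 0 0.002 0;0 0 0 0 0'>/dev/null && $k
```

```text
[ 0.4755 -0.0714  0.2094] [ 0.5  0.1 -1. ]False
```

```bash
sed -i "s/sys.exit(\(.*\))/sys.exit(int(\1))/" ck.py
k="python3 ck.py"
python3 -m jog '0 0 0 0.003 0;0 0 0 0 0'>/dev/null && $k &&
python3 -m jog '0 0 0 0.002 0;0 0 0 0 0'>/dev/null && $k &&
python3 -m jog '0 0 0 0.002 0;0 0 0 0 0'>/dev/null && $k &&
python3 -m jog '0 0 0 0.002 0;0 0 0 0 0'>/dev/null && $k &&
python3 -m jog '0 0 0 0.002 0;0 0 0 0 0'>/dev/null && $k &&
python3 -m jog '0 0 0 0.002 0;0 0 0 0 0'>/dev/null && $k &&
python3 -m jog '0 0 0 0.002 0;0 0 0 0 0'>/dev/null && $k &&
python3 -m jog '0 0 0 0.002 0;0 0 0 0 0'>/dev/null && $k
```

```text
[ 0.4759 -0.0715  0.2073] [-0.5 -0.2  0.4]
[ 0.4766 -0.0719  0.2071] [-3.9 -0.4 12.9]
```

```bash
python3 -m jog '0 0 0 -0.001 0;0.67 0 0 0 0;0.67 0 0 0 0;0.67 0 0 0 0;0.67 0 0 0 0;0.67 0 0 -0.005 0;0.67 0 0 -0.02 0;0.67 0 0 -0.04 0;0.67 0 0 -0.04 0;0.67 0 0 -0.04 0'
python3 -m jog '0.75 0 0 -0.01 0;0.75 0 0 0 0'|head -2
python3 -c "
from h import *
snap('wrist','w6.png');print(to(.4989,.3372))"
```

```text
t: 19.22
tool_pos: [0.4751, -0.0713, 0.3525]
orientation: [-2.008, -2.415, 0.001]
force: [0.8, -1.3, -0.3]
opening: 0.0624
gripper_force: 0.0
t: 19.38
tool_pos: [0.4772, -0.0718, 0.3662]
[ 3.97846963e-01  9.66959057e-02 -3.49374139e-04]
```

View pics/w6.png

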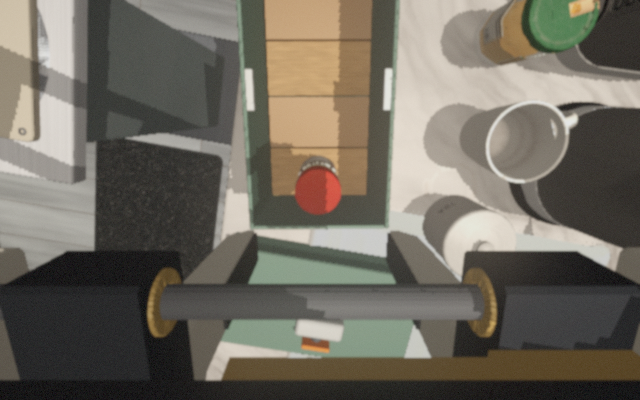

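```bash
python3 -m jog '0.75 0.03 0.0075 0 0;0.75 0.04 0.0097 0 0;0.75 0.04 0.0097 0 0;0.75 0.04 0.0097 0 0;0.75 0.04 0.0097 0 0;0.75 0.04 0.0097 0 0;0.75 0.04 0.0097 0 0;0.75 0.04 0.0097 0 0;0.75 0.04 0.0097 0 0;0.75 0.04 0.0097 0 0'|head -2
python3 -m jog '0.75 0.008 0.0018 0 0;0.75 0 0 0.03 0;0.75 0 0 0.04 0;0.75 0 0 0.04 0;0.75 0 0 0.03 0;0.75 0 0 0.02 0;0.75 0 0 0 0;0.75 0 0 0 0'|head -2
python3 - <<'E'
from h import *
s,M=st();print(s['tool_pos'],to(.4989,.3372));snap('wrist','w7.png');snap('scene','s7.png')
cv2.imwrite('pics/c7.png',np.hstack([cv2.imread('pics/w7.png')[:300,170:490],cv2.imread('pics/s7.png')[100:400,100:420]]))
E
```

```text
t: 20.27
tool_pos: [0.4967, 0.3312, 0.3582]
t: 20.93
tool_pos: [0.4965, 0.3364, 0.1983]
[0.49653552 0.33636681 0.19825234] [ 3.87870404e-04  2.47676235e-03 -1.39674272e-05]
```

View pics/c7.png

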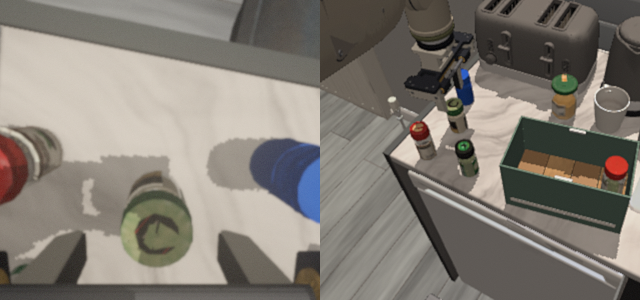

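```bash
python3 - <<'E'
from h import *
p=px('w7',327,228,.099);print(p,to(*p[:2]))
E
python3 -m jog '0.75 0.001 0.003 0.02 0;0.75 0 0 0.015 0;0.75 0 0 0.006 0;0.75 0 0 0 0;0.75 0 0 0 0' |head -2
python3 -m jog '0 0 0 0 0;0 0 0 0 0;0 0 0 0 0;0 0 0 0 0;0 0 0 0 0;0 0 0 0 0;0 0 0 0 0' 15
python3 -m jog '0 0 0 -0.02 0;0 0 0 -0.03 0;0 0 0 -0.04 0;0 0 0 -0.04 0;0 0 0 -0.04 0;0 0 0 -0.02 0;0 0 0 0 0;0 0 0 0 0'
python3 -c "
from h import *
print(to(.4656,-.014))"
```

```text
[0.49870199 0.34061603 0.099     ] [2.91734543e-03 6.74611868e-04 2.22195274e-06]
t: 21.45
tool_pos: [0.5013, 0.3393, 0.1614]
t: 22.03
tool_pos: [0.5009, 0.3392, 0.1604]
orientation: [2.008, 2.416, 0.001]
force: [-0.9, 0.4, 3.0]
opening: 0.0433
gripper_force: 15.0
t: 22.7
tool_pos: [0.5013, 0.3393, 0.3515]
orientation: [2.008, 2.415, 0.005]
force: [0.1, -0.4, -1.3]
opening: 0.043
gripper_force: 15.0
[-0.34087945 -0.09961242 -0.00062397]
```

```bash
python3 -m jog '0 -0.02 -0.0058 0 0;0 -0.039 -0.0114 0 0;0 -0.039 -0.0114 0 0;0 -0.039 -0.0114 0 0;0 -0.039 -0.0114 0 0;0 -0.039 -0.0114 0 0;0 -0.039 -0.0114 0 0;0 -0.039 -0.0114 0 0;0 -0.03 -0.0088 0 0;0 -0.018 -0.0052 0 0'|head -2
python3 -m jog '0 0 0 0 0;0 0 0 0 0;0 0 0 0 0'
python3 - <<'E'
from h import *
print(to(.4656,-.014))
E
```

```text
t: 23.53
tool_pos: [0.4637, -0.0173, 0.3473]
t: 23.78
tool_pos: [0.4647, -0.0139, 0.3484]
orientation: [-2.007, -2.414, 0.002]
force: [-0.0, -0.1, -1.6]
opening: 0.0431
gripper_force: 15.0
[-2.71594814e-04  8.47876740e-04 -2.34897541e-06]
```

```bash
k="python3 ck.py"
python3 -m jog '0 0 0.001 0.02 0;0 0 0 0.03 0;0 0 0 0.03 0;0 0 0 0.025 0;0 0 0 0.015 0;0 0 0 0.01 0;0 0 0 0.006 0;0 0 0 0 0;0 0 0 0 0'>/dev/null && $k &&
python3 -m jog '0 0 0 0.002 0;0 0 0 0 0'>/dev/null && $k &&
python3 -m jog '0 0 0 0.002 0;0 0 0 0 0'>/dev/null && $k &&
python3 -m jog '0 0 0 0.002 0;0 0 0 0 0'>/dev/null && $k &&
python3 -m jog '0 0 0 0.002 0;0 0 0 0 0'>/dev/null && $k &&
python3 -m jog '0 0 0 0.002 0;0 0 0 0 0'>/dev/null && $k &&
python3 -m jog '0 0 0 0.002 0;0 0 0 0 0'>/dev/null && $k &&
python3 -m jog '0 0 0 0.002 0;0 0 0 0 0'>/dev/null && $k
```

```text
[ 0.4665 -0.0138  0.2146] [-0.2  0.7 -1. ]
[ 0.4668 -0.0142  0.213 ] [-0.1 -0.5 -1.4]
[ 0.4663 -0.0143  0.2103] [ 0.   0.1 -2. ]
[ 0.466  -0.0143  0.2078] [ 0.5 -0.3 -2.3]
[ 0.4659 -0.0142  0.2056] [ 1.   0.1 -0.8]
[ 0.4659 -0.0142  0.2036] [ 0.6 -0.  -2. ]
[ 0.4659 -0.0142  0.2016] [-0.9  0.1 -0.9]
[ 0.4665 -0.0145  0.2014] [-4.6 -0.7  9.4]
```

Touched at 0.2014; release, lift, and go to the black jar.

```bash
python3 -m jog '0 0 0 -0.001 0;0.67 0 0 0 0;0.67 0 0 0 0;0.67 0 0 0 0;0.67 0 0 0 0;0.67 0 0 -0.005 0;0.67 0 0 -0.02 0;0.67 0 0 -0.04 0;0.67 0 0 -0.04 0;0.67 0 0 -0.04 0'|head -2
python3 -m jog '0.75 0 0 -0.01 0;0.75 0 0 0 0'|head -2
python3 -c "
from h import *
print(to(.4036,.2398),to(.4656,-.014))"
```

```text
t: 26.53
tool_pos: [0.4655, -0.0141, 0.3476]
t: 26.7
tool_pos: [0.4677, -0.0144, 0.3611]
[ 0.26162594 -0.0165498  -0.00081455] [ 7.72642263e-04 -1.94295413e-03 -1.73471516e-05]
```

```bash
python3 -m jog '0.75 0.025 -0.0015 0 0;0.75 0.04 -0.0025 0 0;0.75 0.04 -0.0025 0 0;0.75 0.04 -0.0025 0 0;0.75 0.04 -0.0025 0 0;0.75 0.04 -0.0025 0 0;0.75 0.026 -0.0025 0 0;0.75 0.0106 0 0 0'|head -2
python3 -m jog '0.75 0 0 0.02 0;0.75 0 0 0.03 0;0.75 0 0 0.04 0;0.75 0 0 0.03 0;0.75 0 0 0.02 0;0.75 0 0 0.01 0;0.75 0 0 0 0;0.75 0 0 0 0'|head -2
python3 - <<'E'
from h import *
s,M=st();print(s['tool_pos'],to(.4036,.2398));snap('wrist','w8.png')
cv2.imwrite('pics/c8.png',cv2.imread('pics/w8.png')[:300,170:490])
E
```

```text
t: 27.37
tool_pos: [0.4002, 0.2427, 0.3542]
t: 28.03
tool_pos: [0.4022, 0.2395, 0.2059]
[0.40217026 0.23953826 0.20594083] [-3.09458074e-06  1.45350087e-03 -1.35814715e-06]
```

View pics/c8.png

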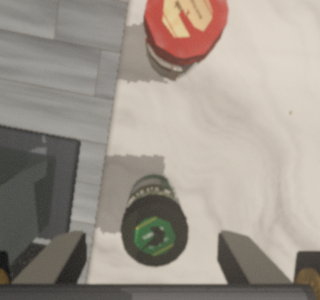

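```bash
python3 - <<'E'
from h import *
p=px('w8',325,231,.105);print(p,to(*p[:2]))
print('redB',px('w8',356,22,.107),px('w8',356,22,.107))
E
python3 -m jog '0.75 0.001 0.002 0.02 0;0.75 0 0 0.015 0;0.75 0 0 0.008 0;0.75 0 0 0 0;0.75 0 0 0 0' |head -2
python3 -m jog '0 0 0 0 0;0 0 0 0 0;0 0 0 0 0;0 0 0 0 0;0 0 0 0 0;0 0 0 0 0;0 0 0 0 0' 15
python3 -m jog '0 0 0 -0.02 0;0 0 0 -0.03 0;0 0 0 -0.04 0;0 0 0 -0.04 0;0 0 0 -0.04 0;0 0 0 -0.02 0;0 0 0 0 0;0 0 0 0 0'
python3 -c "
from h import *
print(to(.455,.043))"
```

```text
[0.40407495 0.2414018  0.105     ] [1.20698604e-03 1.49541924e-03 2.20606373e-06]
redB [0.39882655 0.35262778 0.107     ] [0.39882655 0.35262778 0.107     ]
t: 28.5
tool_pos: [0.4044, 0.2415, 0.164]
t: 29.08
tool_pos: [0.404, 0.2414, 0.1633]
orientation: [2.008, 2.416, 0.001]
force: [-0.5, 0.1, 3.1]
opening: 0.0404
gripper_force: 15.0
t: 29.75
tool_pos: [0.4044, 0.2415, 0.354]
orientation: [2.008, 2.415, 0.004]
force: [0.6, -0.5, -2.2]
opening: 0.0404
gripper_force: 15.0
[-2.04439910e-01  1.35463526e-02 -9.05140434e-05]
```

```bash
python3 -m jog '0 -0.02 0.002 0 0;0 -0.04 0.0025 0 0;0 -0.04 0.0025 0 0;0 -0.04 0.0025 0 0;0 -0.035 0.0025 0 0;0 -0.02 0.0015 0 0;0 -0.0094 0 0 0;0 0 0 0 0;0 0 0 0 0;0 0 0 0 0'
python3 - <<'E'
from h import *
print(to(.455,.043))
E
```

```text
t: 30.58
tool_pos: [0.454, 0.0439, 0.3521]
orientation: [-2.006, -2.415, 0.001]
force: [-0.6, -1.1, -0.5]
opening: 0.0404
gripper_force: 15.0
[-1.10659120e-03  7.72252727e-04 -2.18535099e-06]
```

```bash
k="python3 ck.py"
python3 -m jog '0 -0.001 0.001 0.02 0;0 0 0 0.03 0;0 0 0 0.03 0;0 0 0 0.025 0;0 0 0 0.015 0;0 0 0 0.01 0;0 0 0 0.006 0;0 0 0 0.002 0;0 0 0 0 0;0 0 0 0 0'>/dev/null && $k &&
python3 -m jog '0 0 0 0.002 0;0 0 0 0 0'>/dev/null && $k &&
python3 -m jog '0 0 0 0.002 0;0 0 0 0 0'>/dev/null && $k &&
python3 -m jog '0 0 0 0.002 0;0 0 0 0 0'>/dev/null && $k &&
python3 -m jog '0 0 0 0.002 0;0 0 0 0 0'>/dev/null && $k &&
python3 -m jog '0 0 0 0.002 0;0 0 0 0 0'>/dev/null && $k &&
python3 -m jog '0 0 0 0.002 0;0 0 0 0 0'>/dev/null && $k &&
python3 -m jog '0 0 0 0.002 0;0 0 0 0 0'>/dev/null && $k
```

```text
[0.4563 0.0423 0.2162] [ 0.  -0.6 -0.7]
[0.4561 0.042  0.2137] [ 0.4 -0.3 -1.2]
[0.4557 0.042  0.211 ] [-1.4 -0.2 -1.9]
[0.4555 0.042  0.2087] [-0.5 -0.7 -1.1]
[0.4555 0.042  0.2066] [ 0.   0.5 -1.6]
[0.4555 0.042  0.2046] [-0.6  0.5 -2. ]
[0.4561 0.042  0.2044] [-4.1 -0.2  9.1]
```

```bash
python3 -m jog '0 0 0 -0.001 0;0.67 0 0 0 0;0.67 0 0 0 0;0.67 0 0 0 0;0.67 0 0 0 0;0.67 0 0 -0.005 0;0.67 0 0 -0.02 0;0.67 0 0 -0.04 0;0.67 0 0 -0.04 0;0.67 0 0 -0.04 0'|head -2
python3 -m jog '0.75 0 0 -0.01 0;0.75 0 0 0 0'|head -2
python3 -c "
from h import *
print(to(.399,.3545))"
```

```text
t: 33.25
tool_pos: [0.455, 0.042, 0.3506]
t: 33.42
tool_pos: [0.4572, 0.042, 0.364]
[ 3.17852624e-01 -1.22601535e-04 -5.34847980e-04]
```

```bash
python3 -m jog '0.75 0.025 0 0 0;0.75 0.04 0 0 0;0.75 0.04 0 0 0;0.75 0.04 0 0 0;0.75 0.04 0 0 0;0.75 0.04 0 0 0;0.75 0.04 0 0 0;0.75 0.03 0 0 0;0.75 0.0175 0.001 0 0;0.75 0.0055 0.001 0 0'|head -2
python3 -m jog '0.75 0 0 0.02 0;0.75 0 0 0.03 0;0.75 0 0 0.04 0;0.75 0 0 0.03 0;0.75 0 0 0.02 0;0.75 0 0 0.01 0;0.75 0 0 0 0;0.75 0 0 0 0'|head -2
python3 - <<'E'
from h import *
s,M=st();print(s['tool_pos'],to(.399,.3545));snap('wrist','w9.png')
im=cv2.imread('pics/w9.png');hsv=cv2.cvtColor(im,cv2.COLOR_BGR2HSV)
x=(((hsv[...,0]<12)|(hsv[...,0]>172))&(hsv[...,1]>120)&(hsv[...,2]>60)).astype('u1')
cs,_=cv2.findContours(x,0,2);c=max(cs,key=cv2.contourArea);b=cv2.boundingRect(c);e=cv2.minEnclosingCircle(c);print(b,e)
p=px('w9',*e[0],.107);print(p,to(*p[:2]))
E
```

```text
t: 34.25
tool_pos: [0.398, 0.3573, 0.3567]
t: 34.92
tool_pos: [0.3997, 0.3545, 0.209]
[0.39971122 0.35451    0.20900689] [ 1.19635195e-04 -7.01155962e-04  4.36522884e-07]
(285, 196, 67, 66) ((317.1941223144531, 227.41372680664062), 34.47175216674805)
[0.39681794 0.35734624 0.107     ] [ 2.83476308e-03 -2.97770190e-03 -2.51916233e-06]
```

```bash
python3 -m jog '0.75 0.002 -0.002 0.02 0;0.75 0 0 0.015 0;0.75 0 0 0.01 0;0.75 0 0 0 0;0.75 0 0 0 0' |head -2
python3 -m jog '0 0 0 0 0;0 0 0 0 0;0 0 0 0 0;0 0 0 0 0;0 0 0 0 0;0 0 0 0 0;0 0 0 0 0' 15
python3 -m jog '0 0 0 -0.02 0;0 0 0 -0.03 0;0 0 0 -0.04 0;0 0 0 -0.04 0;0 0 0 -0.04 0;0 0 0 -0.02 0;0 0 0 0 0;0 0 0 0 0'
python3 -c "
from h import *
print(to(.4443,.1))"
```

```text
t: 35.38
tool_pos: [0.3976, 0.3568, 0.1649]
t: 35.97
tool_pos: [0.3975, 0.3568, 0.1644]
orientation: [2.008, 2.416, 0.001]
force: [-0.3, 0.3, 2.7]
opening: 0.0406
gripper_force: 15.0
t: 36.63
tool_pos: [0.3976, 0.3569, 0.3551]
orientation: [2.008, 2.415, 0.004]
force: [-0.7, 0.4, -2.2]
opening: 0.0407
gripper_force: 15.0
[-0.26113621 -0.00103684 -0.00030038]
```

Expected touch near TCP z 0.205.

```bash
python3 -m jog '0 -0.02 0 0 0;0 -0.04 0 0 0;0 -0.04 0 0 0;0 -0.04 0 0 0;0 -0.04 0 0 0;0 -0.04 0 0 0;0 -0.025 0 0 0;0 -0.016 0 0 0;0 0 0 0 0;0 0 0 0 0'|head -2
python3 -m jog '0 0 0 0 0;0 0 0 0 0'|head -2
python3 - <<'E'
from h import *
print(to(.4443,.1))
E
```

```text
t: 37.47
tool_pos: [0.4443, 0.0993, 0.3516]
t: 37.63
tool_pos: [0.4444, 0.1009, 0.353]
[-8.96806311e-04 -3.06683469e-04  9.04299579e-08]
```

```bash
k="python3 ck.py"
python3 -m jog '0 0 0 0.02 0;0 0 0 0.03 0;0 0 0 0.03 0;0 0 0 0.025 0;0 0 0 0.015 0;0 0 0 0.01 0;0 0 0 0.006 0;0 0 0 0.002 0;0 0 0 0 0;0 0 0 0 0'>/dev/null && $k &&
python3 -m jog '0 0 0 0.002 0;0 0 0 0 0'>/dev/null && $k &&
python3 -m jog '0 0 0 0.002 0;0 0 0 0 0'>/dev/null && $k &&
python3 -m jog '0 0 0 0.002 0;0 0 0 0 0'>/dev/null && $k &&
python3 -m jog '0 0 0 0.002 0;0 0 0 0 0'>/dev/null && $k &&
python3 -m jog '0 0 0 0.002 0;0 0 0 0 0'>/dev/null && $k &&
python3 -m jog '0 0 0 0.002 0;0 0 0 0 0'>/dev/null && $k &&
python3 -m jog '0 0 0 0.002 0;0 0 0 0 0'>/dev/null && $k
```

```text
[0.4456 0.1003 0.2172] [-0.2 -0.8 -0.7]
[0.4454 0.1001 0.2147] [ 0.1 -1.4 -1.7]
[0.4449 0.1    0.212 ] [-0.4 -0.7 -1.4]
[0.4448 0.1    0.2097] [ 0.5  0.4 -1.5]
[0.4447 0.1    0.2076] [-0.1  0.4 -0.7]
[0.4448 0.1    0.2056] [-0.6 -0.5 -0.7]
[0.4455 0.1001 0.2053] [-1.6  0.1  8.2]
```

```bash
python3 -m jog '0 0 0 -0.001 0;0.67 0 0 0 0;0.67 0 0 0 0;0.67 0 0 0 0;0.67 0 0 0 0;0.67 0 0 -0.005 0;0.67 0 0 -0.02 0;0.67 0 0 -0.04 0;0.67 0 0 -0.04 0;0.67 0 0 -0.04 0'|head -2
python3 -m jog '1 0 0 -0.03 0;1 0 0 -0.03 0;1 -0.02 0 -0.01 0;1 -0.04 0 0 0;1 -0.04 0 0 0;1 -0.04 0 0 0;1 -0.04 0 0 0;1 -0.04 0 0 0;1 -0.04 0 0 0;1 -0.04 0 0 0'|head -2
python3 -m jog '1 -0.04 0 0 0;1 -0.02 0 0 0;1 0 0 0 7;1 0 0 0 7;1 0 0 0 7;1 0 0 0 7;1 0 0 0 7;1 0 0 0 7;1 0 0 0 7;1 0 0 0 7'|head -2
python3 -m jog '1 0 0 0 7;1 0 0 0 7;1 0 0 0 7;1 0 0 0 7;1 0 0 0 7;1 0 0 0 7;1 0 0 0 2.6;1 0 0 0 0;1 0 0 0 0'|head -2
python3 - <<'E'
from h import *
s,M=st();print(s['tool_pos'],M.round(3).tolist());snap('wrist','w10.png');snap('top','top10.png')
cv2.imwrite('pics/c10.png',np.hstack([cv2.imread('pics/w10.png')[:300,120:500],cv2.imread('pics/top10.png')[130:290,205:515].repeat(1,0).copy() if 0 else cv2.resize(cv2.imread('pics/top10.png')[130:290,305:515],(394,300))]))
E
```

```text
t: 40.3
tool_pos: [0.4443, 0.1, 0.3516]
t: 41.13
tool_pos: [0.4995, -0.197, 0.4204]
t: 41.97
tool_pos: [0.5106, -0.2539, 0.4202]
t: 42.72
tool_pos: [0.5106, -0.2539, 0.4202]
[ 0.51060826 -0.25389958  0.42017858] [[1.0, 0.001, 0.0], [0.001, -1.0, -0.0], [0.0, 0.0, -1.0]]
```

View pics/c10.png

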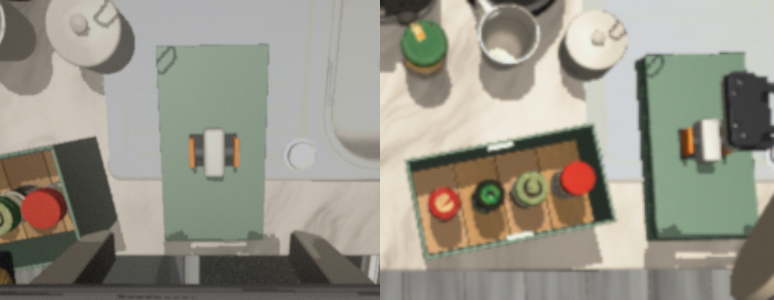

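```bash
python3 - <<'E'
from h import *
im=cv2.imread('pics/w10.png');hsv=cv2.cvtColor(im,cv2.COLOR_BGR2HSV)
o=cv2.inRange(hsv,(3,140,100),(18,255,255));P=[]
for a,b in((300,332),(336,370)):
    k=np.zeros_like(o);k[120:190,a:b]=o[120:190,a:b];v,u=np.nonzero(k);p=px('w10',u.mean(),v.mean(),.086);P.append(p);print(u.mean(),v.mean(),v.min(),v.max(),p)
c=(P[0]+P[1])/2;print('c',c,to(*c[:2]))
d=P[1]-P[0];print('tool-frame dir',st()[1].T@d)
L=[px('w10',u+120,v,.048) for u,v in((156,45),(269,45),(263.5,240),(163,240))]
print(np.mean(L,0));print([np.degrees(np.arctan2((L[i]-L[j])[1],(L[i]-L[j])[0])) for i,j in((0,3),(1,2))])
E
```

```text
311.7156862745098 152.48039215686273 139 166 [ 0.53286463 -0.24220347  0.086     ]
355.680412371134 151.96907216494844 138 165 [ 0.53351194 -0.29703027  0.086     ]
c [ 0.53318829 -0.26961687  0.086     ] [2.25614914e-02 1.57276711e-02 7.69515776e-07]
tool-frame dir [ 6.16744876e-04  5.48271541e-02 -1.80084827e-07]
[ 0.53265237 -0.26990777  0.048     ]
[np.float64(0.2980473673019439), np.float64(1.1381181503789575)]
```

```bash
python3 -m jog '1 0.0225 0.016 0 0;1 0 0 0.03 0;1 0 0 0.04 0;1 0 0 0.04 0;1 0 0 0.04 0;1 0 0 0.04 0;1 0 0 0.04 0;1 0 0 0.03 0;1 0 0 0 0;1 0 0 0 0'|head -2
python3 - <<'E'
from h import *
s,M=st();print(s['tool_pos'],to(.5332,-.2696))
E
```

```text
t: 43.65
tool_pos: [0.532, -0.2693, 0.1585]
[ 0.53197278 -0.26926092  0.15846914] [ 1.22738669e-03  3.38436473e-04 -5.43582251e-06]
```

```bash
python3 -m jog '1 0.001 0 0.01 0;1 0 0 0.008 0;1 0 0 0 0;1 0 0 0 0' 35
python3 -m jog '0 0 0 0 0;0 0 0 0 0;0 0 0 0 0;0 0 0 0 0;0 0 0 0 0;0 0 0 0 0;0 0 0 0 0;0 0 0 0 0;0 0 0 0 0;0 0 0 0 0'
python3 -m jog '0 0 0 0 0;0 0 0 0 0;0 0 0 0 0;0 0 0 0 0'
```

```text
t: 43.98
tool_pos: [0.5345, -0.2702, 0.1429]
orientation: [3.141, -0.002, 0.002]
force: [-0.1, -0.7, 0.3]
opening: 0.0933
gripper_force: 0.0
t: 44.82
tool_pos: [0.5342, -0.2698, 0.1424]
orientation: [-3.142, 0.002, -0.0]
force: [-1.0, 2.0, 5.5]
opening: 0.0407
gripper_force: 34.9
t: 45.15
tool_pos: [0.5343, -0.2698, 0.1424]
orientation: [-3.142, 0.002, -0.001]
force: [-1.5, 2.7, 5.7]
opening: 0.0409
gripper_force: 34.9
```

```bash
python3 -m jog '0 0 0 -0.01 0;0 0 0 -0.02 0;0 0 0 -0.03 0;0 0 0 -0.04 0;0 0 0 -0.04 0;0 0 0 -0.04 0;0 0 0 -0.03 0;0 0 0 -0.015 0;0 0 0 0 0;0 0 0 0 0'
python3 -m jog '0 0 0 0 -5;0 0 0 0 -7;0 0 0 0 -7;0 0 0 0 -7;0 0 0 0 -7;0 0 0 0 -7;0 0 0 0 -7;0 0 0 0 -7;0 0 0 0 -7;0 0 0 0 -7'|head -2
python3 -m jog '0 0 0 0 -7;0 0 0 0 -7;0 0 0 0 -7;0 0 0 0 -7;0 0 0 0 -4.6;0 0 0 0 0;0 0 0 0 0'
python3 - <<'E'
from h import *
s,M=st();print(s['tool_pos'],M.round(3).tolist(),to(.4603,.0145))
E
```

```text
t: 45.98
tool_pos: [0.5341, -0.2702, 0.3672]
orientation: [3.141, -0.002, 0.001]
force: [0.4, 0.3, -4.5]
opening: 0.0409
gripper_force: 34.9
t: 46.82
tool_pos: [0.5332, -0.2695, 0.363]
t: 47.4
tool_pos: [0.5334, -0.2696, 0.3641]
orientation: [-2.009, -2.409, 0.001]
force: [0.1, -0.3, -3.3]
opening: 0.0408
gripper_force: 34.9
[ 0.53340843 -0.26961832  0.36412052] [[-0.18, 0.984, -0.004], [0.984, 0.18, 0.002], [0.003, -0.003, -1.0]] [ 0.29262951 -0.02086177  0.00090456]
```

```bash
python3 -m jog '0 0.02 -0.0015 0 0;0 0.04 -0.003 0 0;0 0.04 -0.003 0 0;0 0.04 -0.003 0 0;0 0.04 -0.003 0 0;0 0.04 -0.003 0 0;0 0.035 -0.002 0 0;0 0.025 -0.002 0 0;0 0.0125 -0.001 0 0;0 0 0 0 0'|head -2
python3 -m jog '0 0 0 0 0;0 0 0 0 0;0 0 0 0 0'
python3 - <<'E'
from h import *
s,M=st();print(s['tool_pos'],M.round(3).tolist(),to(.4603,.0145));snap('wrist','w11.png')
E
```

```text
t: 48.23
tool_pos: [0.4586, 0.0162, 0.3661]
t: 48.48
tool_pos: [0.4597, 0.0128, 0.3665]
orientation: [-2.011, -2.413, 0.001]
force: [0.7, 0.0, -3.0]
opening: 0.0407
gripper_force: 34.9
[0.45967892 0.01279121 0.36652483] [[-0.181, 0.984, -0.001], [0.984, 0.181, -0.0], [-0.0, -0.001, -1.0]] [ 1.56860451e-03  9.19335997e-04 -9.56540755e-07]
```

View pics/w11.png

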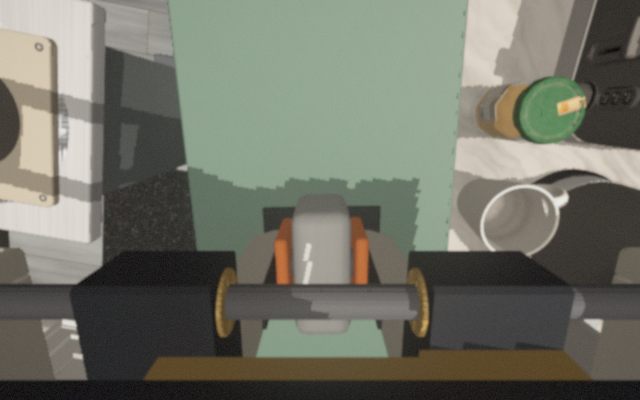

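```bash
k="python3 ck.py"
python3 -m jog '0 0.001 0.001 0.015 0.5;0 0 0 0.02 0;0 0 0 0.02 0;0 0 0 0.01 0;0 0 0 0.006 0;0 0 0 0 0;0 0 0 0 0;0 0 0 0 0'>/dev/null && $k &&
python3 -m jog '0 0 0 0.003 0;0 0 0 0 0'>/dev/null && $k &&
python3 -m jog '0 0 0 0.003 0;0 0 0 0 0'>/dev/null && $k &&
python3 -m jog '0 0 0 0.003 0;0 0 0 0 0'>/dev/null && $k &&
python3 -m jog '0 0 0 0.003 0;0 0 0 0 0'>/dev/null && $k &&
python3 -m jog '0 0 0 0.003 0;0 0 0 0 0'>/dev/null && $k &&
python3 -m jog '0 0 0 0.002 0;0 0 0 0 0'>/dev/null && $k &&
python3 -m jog '0 0 0 0.002 0;0 0 0 0 0'>/dev/null && $k &&
python3 -m jog '0 0 0 0.002 0;0 0 0 0 0'>/dev/null && $k
python3 -c "
from h import *
print(to(.4603,.0145))"
```

```text
[0.461  0.0147 0.2973] [ 0.   1.2 -3.5]
[0.4606 0.0149 0.2935] [ 1.1  0.6 -5.2]
[0.4603 0.0149 0.2897] [-0.5  0.7 -5.3]
[0.4601 0.0149 0.2864] [-1.2  0.5 -3.5]
[0.4601 0.0149 0.2834] [ 0.3 -0.1 -4.1]
[0.4602 0.0149 0.2804] [-0.7  0.5 -3.6]
[0.4602 0.0149 0.2786] [ 0.  -0.1 -3.6]
[0.4603 0.0149 0.2767] [-0.9  0.2 -4.2]
[0.4602 0.0149 0.2746] [-0.4 -0.2 -3.8]
[-4.05489540e-04  1.28295958e-06 -3.89166182e-08]
```

```bash
k="python3 ck.py"
python3 -m jog '0 0 0 0.002 0;0 0 0 0 0'>/dev/null && $k &&
python3 -m jog '0 0 0 0.002 0;0 0 0 0 0'>/dev/null && $k &&
python3 -m jog '0 0 0 0.002 0;0 0 0 0 0'>/dev/null && $k
```

```text
[0.4604 0.0149 0.273 ] [ 0.3  0.7 -3.9]
[0.4605 0.015  0.2728] [-6.6  0.5 11.2]
```

```bash
python3 -m jog '0.5 0 0 0 0;1 0 0 0 0;1 0 0 0 0;1 0 0 0 0;1 0 0 0 0;1 0 0 0 0;1 0 0 0 0;1 0 0 -0.01 0;1 0 0 -0.03 0;1 0 0 -0.03 0' |head -2
python3 -m jog '1 0 0 -0.04 0;1 0 0 -0.04 0;1 0 0 0 0;1 0 0 0 0' 
python3 - <<'E'
from h import *
s,M=st();snap('wrist','w12.png')
im=cv2.imread('pics/w12.png');hsv=cv2.cvtColor(im,cv2.COLOR_BGR2HSV)
o=cv2.inRange(hsv,(3,140,100),(18,255,255));o[240:]=0
P=[]
for a,b in((270,325),(325,380)):
    k=np.zeros_like(o);k[:,a:b]=o[:,a:b];v,u=np.nonzero(k);p=px('w12',u.mean(),v.mean(),.22);P.append(p);print(u.mean(),v.mean(),p)
print((P[0]+P[1])/2,np.linalg.norm(P[0]-P[1]))
snap('scene','s12.png')
cv2.imwrite('pics/c12.png',np.hstack([cv2.imread('pics/w12.png')[:300,170:490],cv2.imread('pics/s12.png')[100:400,180:500]]))
E
```

```text
t: 51.7
tool_pos: [0.4594, 0.0149, 0.3409]
t: 52.03
tool_pos: [0.4612, 0.0148, 0.4248]
orientation: [2.016, 2.403, 0.006]
force: [-0.0, 0.3, -1.4]
opening: 0.093
gripper_force: 0.0
288.5020080321285 193.2690763052209 [0.43404663 0.00912577 0.22      ]
349.85167464114835 192.4928229665072 [0.48753225 0.01919287 0.22      ]
[0.46078944 0.01415932 0.22      ] 0.05442478698566633
```

View pics/c12.png

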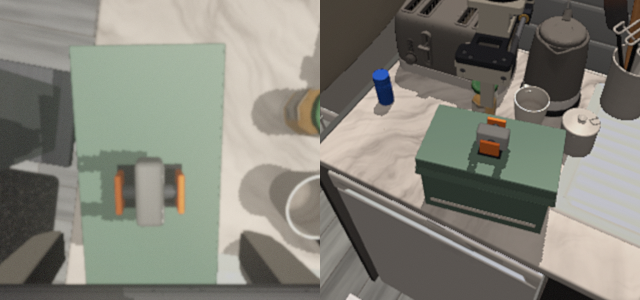

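```bash
python3 -m jog '1 0 0 0 0;1 0 0 0 0;1 0 0 0 0;1 0 0 0 0' | head -1; python3 -c "
from plant import robot
print(robot.close_job())"
```

```text
t: 52.47
the job is handed in; nothing more can be done
None
```

The job is handed in, at about 52 s of the 200 s allowed: all four jars stand upright in the tin, the lid is back on with both buttons out (checked in the last pictures), and I moved none of the honey jar, mug, tea caddy or blue look-alike; the hand-in returned no verdict.

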